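# Isolate the parts dryer and hold its sprung lid just below balance

## Robot

A 6-joint arm with a two-finger parallel gripper is mounted at the origin on the work surface. World frame = base frame: x ahead of the robot, y to its left, z up, the work surface at z = 0. Lengths are in m, angles in rad, forces in N, time in s.
With the tool pointing down it reaches from about 0.275 to 0.975 m from the base axis. Payload 8.4 kg.
Tool frame: the origin (TCP) lies midway between the tips of the shut fingers; the grasp point (between the pads) lies 19 mm behind it; z points along the fingers, y is the line along which they close (so a half turn about z gives the same grasp; the last joint's range is limited). The gripper opens to 92 mm and grips with 3 to 60 N. Pads are 20 mm wide; open, the fingers measure 128 mm over their backs; the gripper's body (75 mm by 189 mm) begins 69 mm behind the grasp point.
Start: joints at [-1.134, 0.353, 1.633, -0, 1.155, -0.002], TCP at [0.266, -0.566, 0.215] pointing down, gripper open.
Joint ranges: [-2.63, 2.63], [-0.92, 2.1], [0.06, 2.66], [-1.3, 4.44], [0, 2.69], [-3.02, 3.02]. Speed limits (rad/s): [2.22, 2.22, 2.79, 3.14, 3.14, 3.14].

## Interface

Orientations are given as a unit quaternion [x, y, z, w].
In Python, from plant import r gives the robot as it stands.
- The arm moves only by the tool step_arm, never from a script. Its argument "steps" is a list of rows, each a list of 5 numbers: the finger opening in mm, from 0 to 91.9, then the shift along the world's x, y, z in mm, then the turn about the world's z in rad. In form: [[claw, x, y, z, yaw], ...]. A call has 1 to 8 rows; each row is the pose to reach, as a shift and turn from the pose commanded when the call began; what a row does not reach only later rows make up. A row lasts 1/12 s, in which the tool goes at most 41.7 mm and 7.16 degrees, less where a joint would pass 70% of its speed; a pose out of reach is approached as far as the arm can. A call with a gripper value outside its range is refused whole. The fingers move at their own pace and stop on an object; "squeeze" is the grip in N (left out, the last holds). Time passes only in rows, so rows that repeat a pose let the fingers close. It gives the time, the measured TCP pose, the force, the opening and the grip force at its end, in the units of the state.
- r.sense(): the state, without advancing time (a new reading comes with each control period).
- r.snapshot(name): name is "scene" or "top"; returns (picture, depth): 400x640x3 uint8, red, green, blue; 400x640 float32, m along the optical axis (not along the pixel's ray), 0 where there is no reading.
- r.camera_info(name): a dict with "intrinsics" (3x3 intrinsics, pixels), "k1" (the pictures are not rectified: a ray, as slopes to the right and down, at radius r is drawn at 1 + k1 r^2 times it, then the intrinsics apply), "rvec" (rotation vector, rad) and "tvec" (3), from world to camera coordinates, as OpenCV has them. Camera axes: x right, y down, z forward; pixel columns grow to the right and rows downward; lengths in m; the calibration is good to about 2 mm. A picture is of the moment at which its call begins. camera_info takes no time and is no camera call.
- r.hand_in(): hands the job in; it is judged then, once.
The state is a dict: "t": time; "joint_pos": joint angles; "dq": joint speeds; "effort": joint torques, N m; "position": TCP position; "orientation": TCP orientation; "contact_force": force on the tool from outside, world axes, zero at the start; "wrist_torque": the same for the moment, N m; "grip_width": finger opening in m; "finger_force": force on a finger pad.
Only numpy, scipy, OpenCV 4.12 (cv2) and the standard library are available. Lean on these libraries where they do the work, as an engineer would, in place of code of your own. Each camera call takes 0.05 s, during which the arm holds its last target. There are 200 camera calls.

## Task

I have fitted new springs to the bench parts dryer and want to set its lid stay: first switch the dryer off at the isolator by turning the handle clockwise a quarter turn into its off detent, while the lid is still shut. Then lift the sprung lid by its bar to about 70 degrees open, past its balance point at 60 degrees, without letting it fly up to its stop, ease it back and hold it still about 10 degrees below the balance point (50 degrees open). Finish while still holding the lid there with the gripper, and leave the loose parts on the table where they are.

Things in the scene. Friction and masses are not known exactly. Their poses are not given: they have to be found in the camera images.
- isolator: Rotary isolator switch fixed to the table: grey plastic block 90 x 90 mm, 50 mm high, origin at the centre of its underside, z up. A black bar handle on a round hub stands on its top. Its x axis points away from the robot within about 0.35 rad.
- handle (a joint): Angle of the isolator handle (rad), clockwise seen from above is positive. 0 = on: the bar lies along the isolator's x axis; 1.57 = off: the bar lies along the isolator's y axis. Sprung detents pull it into 0 and 1.57; it tips over midway, takes up to 0.13 N m, and stops at -0.1 and 1.67.
- handle_grip (a point): Centre of the isolator handle's bar grip, on its turning axis, 84 mm above the table. The bar is 74 mm long, 14 mm wide and 32 mm high (its top 16 mm above this point); the hub below it is 48 mm across, its top 17 mm below this point.
- dryer: Bench parts dryer fixed to the table: grey open-topped box with small brass wheels in it, 150 mm deep (x), 220 mm wide (y), 96 mm high, origin at the centre of its underside, z up. Its x axis points away from the robot within about 0.25 rad; louvres on its front, lid hinged on its far upper edge.
- lid_hinge (a point): Middle of the lid's hinge line, 75 mm behind the dryer's origin along its x axis and 100 mm above the table; the hinge line runs along the dryer's y axis.
- lid (a joint): Opening angle of the lid (rad): 0 = shut and level, stop at 1.55 (89 degrees). Weight and springs balance at 1.05 (60 degrees): below that the lid falls shut, above it the springs throw it open. It takes about 1 N or less at the bar.
- lid_bar (a point): Middle of the round steel bar by which the lid is lifted: 12 mm diameter, parallel to the hinge line, 210 mm from it, in the lid's plane, so 100 mm above the table when shut. It is clear over 118 mm between two 12 mm side rods that carry it 60 mm in front of the lid's front edge; the lid is 8 mm thick, aluminium frame round a clear pane, 220 mm wide. Nothing stands below the bar.
- horse: Loose painted tin horse on a brass foot 62 x 26 mm, 70 mm high, origin under its centre. Leave alone.
- finial: Loose gilt brass crown finial, 38 mm across, 56 mm high, standing, origin under its centre. Leave alone.
- worm: Loose steel worm gear, 28 mm across, 50 mm high, standing on end, origin under its centre. Leave alone.
- follower: Loose bone cam follower, flat, 67 x 20 mm, 10 mm high, origin under its centre. Leave alone.
Mind the look-alikes: they are no part of the job. What is meant by the isolator is not yellow, and is the larger of those in its own colour.

How it is judged:
By the outcome, as a careful person would: the job done as asked, in the order asked, and still so for the second after the job is handed in, while the arm keeps its last pose, push and grip.
It also fails if it takes over 61 s, if anything falls off the work surface, if the arm or the gripper's body presses on something with over 40 N, if the wrist force passes 120 N, or if a joint passes its speed limit or range.

## Working session

There is one attempt and no reset: what is moved stays moved. The work goes in short steps, Python scripts to look and compute and a tool call to move; the robot and the scene stay as the last step left them, time stands still between calls to the robot, and variables do not carry over. Pictures are saved under pics/ and viewed, at most 10 in all, crops included, and the job is handed in when it is done.

Besides the shell and the picture viewer there is one more tool, called after "Emit:" by a JSON object that holds its "fn" and its "kwargs", one argument or row to a line. step_arm: Moves the arm, as the interface text tells. Its arguments: {"type":"object","properties":{"steps":{"type":"array"},"squeeze":{"type":"number"}},"required":["steps"]}

```bash
ls; mkdir -p pics
cat > h.py <<'E'
import numpy as np, cv2
from plant import r
def cam(n):
    c=r.camera_info(n); K=np.array(c["intrinsics"],float); R=cv2.Rodrigues(np.array(c["rvec"],float))[0]; t=np.array(c["tvec"],float).ravel()
    return K,c["k1"],R,t
def rays(n,uv):
    K,k1,R,t=cam(n); uv=np.array(uv,float).reshape(-1,1,2)
    p=cv2.undistortPoints(uv,K,np.array([k1,0,0,0.])).reshape(-1,2)
    return p,R,t
def onplane(n,uv,z):
    p,R,t=rays(n,uv); C=-R.T@t; d=np.c_[p,np.ones(len(p))]@R
    return C+d*((z-C[2])/d[:,2])[:,None]
def bydepth(n,uv,d):
    p,R,t=rays(n,uv); return (np.c_[p,np.ones(len(p))]*np.array(d).reshape(-1,1)-t)@R
def proj(n,P):
    K,k1,R,t=cam(n); return cv2.projectPoints(np.array(P,float).reshape(-1,1,3),R,t,K,np.array([k1,0,0,0.]))[0].reshape(-1,2)
E
python3 - <<'E'
from h import *
for n in("scene","top"):
    im,d=r.snapshot(n); cv2.imwrite(f"pics/{n}0.png",im[:,:,::-1]); np.save(f"{n}0.npy",d)
    K,k1,R,t=cam(n); print(n,-R.T@t,K[0,0],k1)
s=r.sense(); print(s["position"],s["orientation"],s["t"])
E
```

```text
pics
scene [1.24565596 0.00276233 0.68486723] 434.6677466575096 0.0389692159471402
top [0.40391111 0.00540206 0.98221294] 396.61999453730374 -0.033164799945403
[ 0.26532495 -0.56539173  0.21393351] [ 9.76027943e-01  2.17644331e-01 -1.52280665e-04 -6.13487101e-04] 0.1
```

View pics/scene0.png

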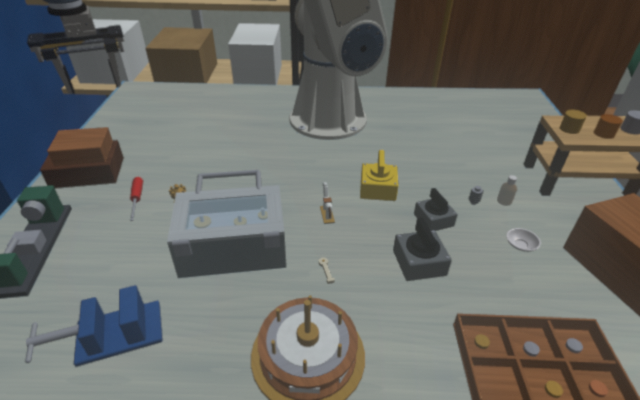

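View pics/top0.png

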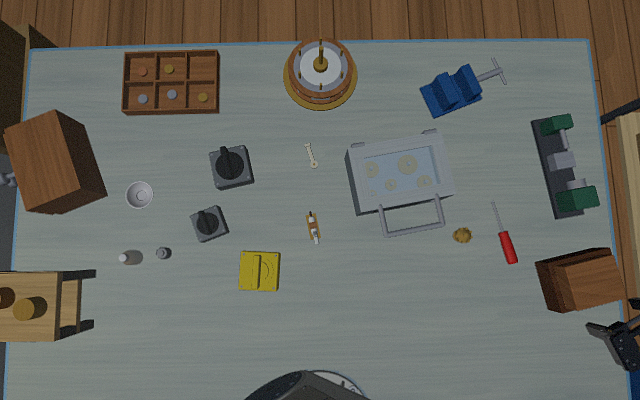

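The top picture shows three candidate isolators: yellow (260,270), small grey (208,223) and large grey (231,167). I choose the large grey one. The dryer is at about (400,172), with its lid bar at about (414,231). Loose parts are the horse (313,228), finial (462,235), worm (163,253) and follower (311,155).

Run:
```python
from h import *
im=cv2.imread("pics/top0.png"); g=im.max(2).astype(int); D=np.load("top0.npy")
# world pts from depth
vv,uu=np.mgrid[0:400,0:640]; P=bydepth("top",np.c_[uu.ravel(),vv.ravel()],D.ravel()).reshape(400,640,3)
np.save("P0.npy",P)
def box(u0,u1,v0,v1):
    m=np.zeros((400,640),bool); m[v0:v1,u0:u1]=1; return m&(D>0)
for name,b in(("big",(205,258,140,192)),("small",(188,232,203,245))):
    bx=box(*b); 
    zmax=np.percentile(P[...,2][bx],[50,90,99]); print(name,"z",zmax.round(3))
    m=bx&(P[...,2]>.088) if name=="big" else bx&(P[...,2]>.06)
    q=np.c_[P[m]]; rr=cv2.minAreaRect((q[:,:2]*1000).astype(np.float32)); print("bar",m.sum(),rr)
    m=bx&(P[...,2]>.040)&(P[...,2]<.056) if name=="big" else bx&(P[...,2]>.025)&(P[...,2]<.045)
    q=P[m]; print("body",m.sum(),cv2.minAreaRect((q[:,:2]*1000).astype(np.float32)))
bx=box(340,462,120,242)
m=bx&(P[...,2]>.085)&(P[...,2]<.115); q=P[m]; print("lid+bar",cv2.minAreaRect((q[:,:2]*1000).astype(np.float32)))
m=box(383,445,222,240)&(P[...,2]>.08); q=P[m]; print("bar",m.sum(),np.median(q[:,2]),cv2.minAreaRect((q[:,:2]*1000).astype(np.float32)))
a=cv2.resize(im[135:250,180:262],None,fx=5,fy=5,interpolation=2); b=cv2.resize(im[120:245,335:475],None,fx=2.6,fy=2.6,interpolation=2)
c=np.zeros((580,790,3),np.uint8); c[:a.shape[0],:a.shape[1]]=a; c[:b.shape[0],420:420+b.shape[1]]=b[:,:370]; cv2.imwrite("pics/crop.png",c)
print(onplane("top",[[385,233],[441,226],[414,231]],.1).round(4))
```

```text
big z [0.046 0.069 0.099]
bar 210 ((610.654541015625, 201.40103149414062), (74.38338470458984, 14.622065544128418), 13.004110336303711)
body 944 ((610.439697265625, 201.6227264404297), (90.49362182617188, 90.47885131835938), 11.87888240814209)
small z [0.022 0.055 0.078]
bar 158 ((474.43212890625, 255.74539184570312), (58.39582824707031, 11.97252368927002), 20.42510986328125)
body 611 ((473.9561462402344, 255.88796997070312), (70.45732116699219, 71.50696563720703), 20.77811050415039)
lid+bar ((550.083740234375, -202.76522827148438), (224.405029296875, 220.351806640625), 9.419276237487793)
bar 383 0.10423963565277392 ((445.05694580078125, -218.38754272460938), (137.13926696777344, 33.15330505371094), 88.7159194946289)
[[ 0.4389 -0.1549  0.1   ]
 [ 0.4513 -0.2812  0.1   ]
 [ 0.4417 -0.2199  0.1   ]]
```

View pics/crop.png

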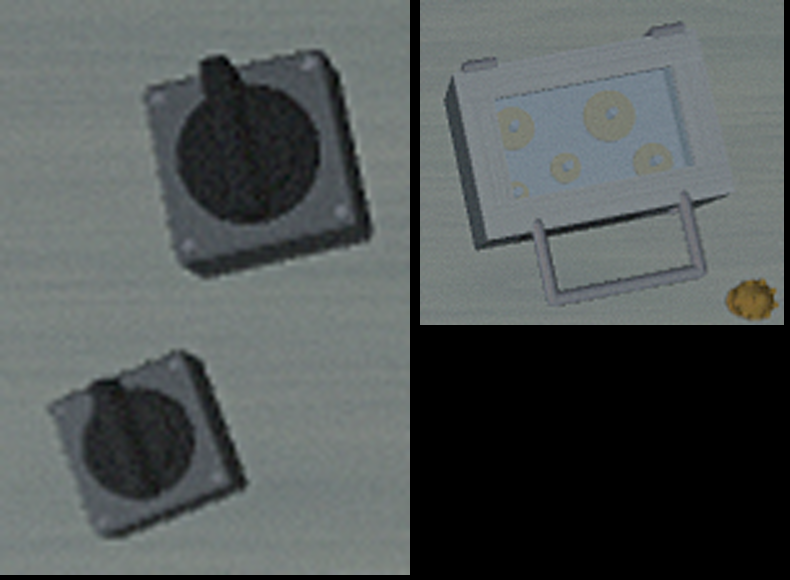

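The close crop confirms the large grey isolator: block 90.5 mm, bar 74 mm, at (0.6105, 0.2015), yaw about 0.22 rad and handle at "on". The small grey one measures 70 mm. I'll grip with the tool turned about +2.92 rad so that the last joint stays in range through the clockwise turn.

Emit:
{"fn": "step_arm", "kwargs": {
  "steps": [
    [91,14,32,10,0.12],
    [91,28,64,20,0.24],
    [91,43,96,30,0.36],
    [91,57,128,30,0.48],
    [91,72,160,30,0.6],
    [91,86,192,30,0.72],
    [91,100,224,30,0.84],
    [91,115,256,30,0.97]
  ]
}}

```text
t: 0.77
position: [0.3806, -0.3081, 0.2444]
orientation: [0.762, 0.648, -0.0, -0.0]
contact_force: [1.1, -0.1, 0.2]
grip_width: 0.091
finger_force: 0.0
```

Run:
```python
from h import *
print(np.round(r.sense()["joint_pos"],3))
im=cv2.imread("pics/top0.png").astype(int); P=np.load("P0.npy")
# lid frame: front edge & bar via brightness; use depth height mask
z=P[...,2]; m=np.zeros((400,640),np.uint8); m[115:245,340:465]=((z>.088)&(z<.118))[115:245,340:465]
n,l,s,c=cv2.connectedComponentsWithStats(m); print(s[1:][s[1:,4]>50])
# bar: nearest strip. pick for each column the lowest mask pixels
pts=[]
for u in range(392,438):
    vs=np.where(m[:,u])[0]
    vs=vs[vs>215]
    if len(vs): pts.append((u,vs.mean(),len(vs)))
pts=np.array(pts); W=onplane("top",pts[:,:2],.1); a=np.polyfit(W[:,1],W[:,0],1); print("n",np.bincount(pts[:,2].astype(int)),"bar slope",a, "resid",np.std(W[:,0]-np.polyval(a,W[:,1])))
# side rods: inner/outer edges along row mid between bar and lid
for v in(212,216,220): 
    us=np.where(m[v])[0]; print(v,us.min(),us.max(),np.where(np.diff(us)>3)[0], us[np.where(np.diff(us)>3)[0]],us[np.where(np.diff(us)>3)[0]+1])
# lid outline rear + front
lid=cv2.morphologyEx(m,cv2.MORPH_CLOSE,np.ones((25,25))); lid=cv2.morphologyEx(lid,cv2.MORPH_OPEN,np.ones((15,15)))
q=np.argwhere(m)[:,::-1]
W=onplane("top",q,.1); 
for lo in [0]:
    L=W[(W[:,0]>.5)]; print("lid rect",cv2.minAreaRect((L[:,:2]*1000).astype(np.float32)))
```

```text
[-0.684  0.11   1.881 -0.     1.151 -0.522]
[[ 347  128  109  110 7040]]
n [ 0  0  0  0  0 20 26] bar slope [-0.1647236   0.40904683] resid 0.0003184521426056515
212 360 442 [3 8] [363 383] [379 438]
216 379 443 [5] [384] [439]
220 380 443 [5] [385] [440]
lid rect ((575.1119995117188, -198.17315673828125), (174.46664428710938, 222.0913848876953), 9.529841423034668)
```

Emit:
{"fn": "step_arm", "kwargs": {
  "steps": [
    [91,14,32,0,0.122],
    [91,29,64,0,0.244],
    [91,43,96,0,0.366],
    [91,58,127,0,0.488],
    [91,72,159,0,0.61],
    [91,86,191,0,0.732],
    [91,101,223,0,0.854],
    [91,115,255,0,0.976]
  ]
}}

```text
t: 1.43
position: [0.4958, -0.053, 0.2445]
orientation: [0.369, 0.929, -0.0, -0.0]
contact_force: [0.9, -0.2, 0.4]
grip_width: 0.091
finger_force: 0.0
```

Emit:
{"fn": "step_arm", "kwargs": {
  "steps": [
    [80,14,32,0,0.122],
    [80,29,64,0,0.244],
    [70,43,96,0,0.366],
    [60,58,127,0,0.488],
    [60,72,159,0,0.61],
    [60,86,191,0,0.732],
    [60,101,223,0,0.854],
    [60,115,255,0,0.976]
  ]
}}

```text
t: 2.1
position: [0.6108, 0.2019, 0.2441]
orientation: [-0.11, 0.994, -0.0, -0.0]
contact_force: [0.2, -0.1, -0.8]
grip_width: 0.06
finger_force: 0.0
```

Emit:
{"fn": "step_arm", "kwargs": {
  "steps": [
    [60,0,0,0,0]
  ]
}}

```text
t: 2.18
position: [0.6122, 0.2053, 0.2439]
orientation: [-0.112, 0.994, 0.001, 0.0]
contact_force: [-0.2, 0.2, -0.3]
grip_width: 0.06
finger_force: 0.0
```

Run:
```python
from h import *
s=r.sense(); q=s["orientation"]; print(np.round(s["joint_pos"],3),s["t"],s["position"],"tool y",2*np.arctan2(q[1],q[0])-np.pi/2)
p=s["position"]; print("to go mm",(np.array([.6105,.2015,.072])-p)*1000)
im,d=r.snapshot("scene"); cv2.imwrite("pics/s1.png",im[:,:,::-1])
```

```text
[ 0.32   0.36   1.557  0.002  1.224 -1.475] 2.1833 [0.61215018 0.20533753 0.24389576] tool y 1.794878652929357
to go mm [  -1.65017603   -3.83753455 -171.89576247]
```

Emit:
{"fn": "step_arm", "kwargs": {
  "steps": [
    [60,0,0,-35,0],
    [60,0,0,-70,0],
    [60,0,0,-100,0],
    [60,0,0,-120,0],
    [60,0,0,-130,0],
    [60,0,0,-130,0],
    [60,0,0,-130,0]
  ]
}}

```text
t: 2.82
position: [0.6106, 0.1996, 0.115]
orientation: [-0.106, 0.994, -0.0, -0.0]
contact_force: [-0.4, 0.2, 0.3]
grip_width: 0.0601
finger_force: 0.0
```

Run:
```python
from h import *
s=r.sense(); p=s["position"]; print("to go mm",(np.array([.6105,.2015,.072])-p)*1000)
```

```text
to go mm [ -0.10126166   1.91595937 -43.03070675]
```

Emit:
{"fn": "step_arm", "kwargs": {
  "steps": [
    [60,0,2,-20,0.01],
    [60,0,2,-35,0.01],
    [60,0,2,-43,0.01],
    [0,0,2,-43,0.01],
    [0,0,2,-43,0.01],
    [0,0,2,-43,0.01],
    [0,0,2,-43,0.01],
    [0,0,2,-43,0.01]
  ],
  "squeeze": 25
}}

```text
t: 3.48
position: [0.6111, 0.2024, 0.0726]
orientation: [-0.112, 0.994, 0.0, 0.001]
contact_force: [-0.8, 0.4, 0.0]
grip_width: 0.0286
finger_force: 0.0
```

Emit:
{"fn": "step_arm", "kwargs": {
  "steps": [
    [0,0,0,0,0],
    [0,0,0,0,0],
    [0,0,0,0,0],
    [0,0,0,0,0]
  ]
}}

```text
t: 3.82
position: [0.611, 0.2014, 0.072]
orientation: [-0.112, 0.994, -0.001, 0.0]
contact_force: [0.5, -4.7, 3.2]
grip_width: 0.0133
finger_force: 25.0
```

Emit:
{"fn": "step_arm", "kwargs": {
  "steps": [
    [0,0,0,0,-0.1],
    [0,0,0,0,-0.2],
    [0,0,0,0,-0.3],
    [0,0,0,0,-0.4],
    [0,0,0,0,-0.5],
    [0,0,0,0,-0.6],
    [0,0,0,0,-0.7],
    [0,0,0,0,-0.8]
  ]
}}

```text
t: 4.48
position: [0.6109, 0.2012, 0.072]
orientation: [0.286, 0.958, -0.001, 0.0]
contact_force: [0.8, -5.7, 3.5]
grip_width: 0.0139
finger_force: 25.0
```

Emit:
{"fn": "step_arm", "kwargs": {
  "steps": [
    [0,0,0,0,-0.1],
    [0,0,0,0,-0.2],
    [0,0,0,0,-0.3],
    [0,0,0,0,-0.4],
    [0,0,0,0,-0.5],
    [0,0,0,0,-0.6],
    [0,0,0,0,-0.7],
    [0,0,0,0,-0.78]
  ]
}}

```text
t: 5.15
position: [0.6108, 0.2011, 0.072]
orientation: [0.629, 0.777, -0.0, 0.001]
contact_force: [-0.3, -5.5, 3.2]
grip_width: 0.0138
finger_force: 25.0
```

Emit:
{"fn": "step_arm", "kwargs": {
  "steps": [
    [0,0,0,0,0],
    [0,0,0,0,0],
    [0,0,0,0,0]
  ]
}}

```text
t: 5.4
position: [0.6108, 0.2011, 0.072]
orientation: [0.627, 0.779, -0.0, 0.001]
contact_force: [-0.4, -5.8, 4.2]
grip_width: 0.0137
finger_force: 25.0
```

Run:
```python
from h import *
s=r.sense(); q=s["orientation"]; print(np.round(s["joint_pos"],3),s["wrist_torque"],"tool y",2*np.arctan2(q[1],q[0])-np.pi/2)
```

```text
[ 0.317  0.536  1.7   -0.002  0.906  0.103] [-1.00970613 -0.11978673 -0.04615792] tool y 0.21517905119903524
```

Emit:
{"fn": "step_arm", "kwargs": {
  "steps": [
    [50,0,0,0,0],
    [50,0,0,0,0],
    [50,0,0,0,0],
    [50,0,0,0,0],
    [50,0,0,20,0],
    [50,0,0,55,0],
    [50,0,0,90,0],
    [50,0,0,125,0]
  ]
}}

```text
t: 6.07
position: [0.61, 0.2023, 0.1976]
orientation: [0.627, 0.779, -0.0, -0.0]
contact_force: [1.0, 1.2, 0.1]
grip_width: 0.0498
finger_force: 0.0
```

Emit:
{"fn": "step_arm", "kwargs": {
  "steps": [
    [40,-14,-37,15,-0.01],
    [40,-28,-75,30,-0.02],
    [40,-42,-112,40,-0.03],
    [40,-56,-150,40,-0.04],
    [40,-70,-187,40,-0.05],
    [40,-84,-225,40,-0.05],
    [40,-98,-262,40,-0.05],
    [40,-112,-300,40,-0.05]
  ]
}}

```text
t: 6.73
position: [0.4976, -0.0991, 0.2368]
orientation: [0.646, 0.763, 0.0, 0.0]
contact_force: [0.9, 0.1, 0.8]
grip_width: 0.0399
finger_force: 0.0
```

Emit:
{"fn": "step_arm", "kwargs": {
  "steps": [
    [40,-14,-32,0,0],
    [40,-28,-64,0,0],
    [40,-42,-96,0,0],
    [40,-54,-121,0,0],
    [40,-54,-121,0,0],
    [40,-54,-121,0,0]
  ]
}}

```text
t: 7.23
position: [0.444, -0.2197, 0.2366]
orientation: [0.648, 0.762, 0.0, 0.0]
contact_force: [-0.4, -0.2, 0.4]
grip_width: 0.0399
finger_force: 0.0
```

Run:
```python
from h import *
s=r.sense(); q=s["orientation"]; print(s["position"],"tool y",2*np.arctan2(q[1],q[0])-np.pi/2,s["contact_force"])
im,D=r.snapshot("top"); cv2.imwrite("pics/top2.png",im[:,:,::-1])
vv,uu=np.mgrid[0:400,0:640]; P=bydepth("top",np.c_[uu.ravel(),vv.ravel()],D.ravel()).reshape(400,640,3)
m=np.zeros((400,640),bool); m[140:192,205:258]=1; m&=P[...,2]>.088
print("handle",m.sum(),cv2.minAreaRect((P[m][:,:2]*1000).astype(np.float32)))
cv2.imwrite("pics/c2.png",cv2.resize(im[130:300,190:490,::-1],None,fx=2.6,fy=2.6))
```

```text
[ 0.44403061 -0.21969143  0.23663259] tool y 0.16216388369474766 [-0.35012776 -0.21855467  0.36732297]
handle 228 ((527.3690795898438, 103.56669616699219), (309.149658203125, 62.762691497802734), 49.965187072753906)
```

View pics/c2.png

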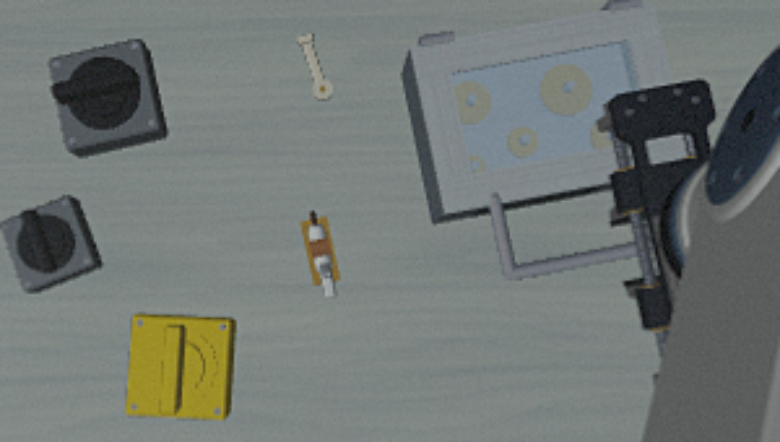

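The handle crop shows the big isolator's bar at (95,90) pointing left along its y axis, so it is off. The gripper is over the lid bar and nothing else has been disturbed. Next I descend on the bar.

Emit:
{"fn": "step_arm", "kwargs": {
  "steps": [
    [40,1,0,-35,0],
    [40,1,0,-70,0],
    [40,1,0,-100,0],
    [40,1,0,-125,0],
    [40,1,0,-145,0],
    [40,1,0,-155,0],
    [40,1,0,-155,0],
    [40,1,0,-155,0]
  ]
}}

```text
t: 7.95
position: [0.446, -0.2181, 0.0818]
orientation: [0.646, 0.763, -0.0, -0.0]
contact_force: [0.6, 0.1, 0.6]
grip_width: 0.0401
finger_force: 0.0
```

Emit:
{"fn": "step_arm", "kwargs": {
  "steps": [
    [0,0,0,0,0],
    [0,0,0,0,0],
    [0,0,0,0,0],
    [0,0,0,0,0],
    [0,0,0,0,0],
    [0,0,0,0,0],
    [0,0,0,0,0]
  ],
  "squeeze": 15
}}

```text
t: 8.53
position: [0.4456, -0.219, 0.0819]
orientation: [0.646, 0.763, -0.0, 0.0]
contact_force: [-1.4, -1.7, 2.9]
grip_width: 0.0109
finger_force: 15.0
```

Run:
```python
from h import *
s=r.sense(); p=s["position"]; print(p,s["contact_force"],s["grip_width"],s["finger_force"])
for a in (5,10,20,30,40,50,60,70):
    b=np.radians(a); h=210*(1-np.cos(b)); print(a,np.round([h*.987,h*.163,210*np.sin(b)],1))
```

```text
[ 0.44564581 -0.21904024  0.08188919] [-1.44010082 -1.70690985  2.86142498] 0.010869788486905885 15.001174360513687
5 [ 0.8  0.1 18.3]
10 [ 3.1  0.5 36.5]
20 [12.5  2.1 71.8]
30 [ 27.8   4.6 105. ]
40 [ 48.5   8.  135. ]
50 [ 74.   12.2 160.9]
60 [103.6  17.1 181.9]
70 [136.4  22.5 197.3]
```

Emit:
{"fn": "step_arm", "kwargs": {
  "steps": [
    [0,0.2,0,9.2,0],
    [0,0.8,0.1,18.3,0],
    [0,1.8,0.3,27.4,0],
    [0,3.1,0.5,36.5,0],
    [0,4.9,0.8,45.5,0],
    [0,7.1,1.2,54.4,0],
    [0,9.6,1.6,63.1,0],
    [0,12.5,2.1,71.8,0]
  ]
}}

```text
t: 9.2
position: [0.4575, -0.2169, 0.1543]
orientation: [0.646, 0.763, -0.001, -0.0]
contact_force: [-2.2, -4.9, -1.0]
grip_width: 0.0114
finger_force: 15.0
```

Emit:
{"fn": "step_arm", "kwargs": {
  "steps": [
    [0,0,0,0,0],
    [0,0,0,0,0]
  ]
}}

```text
t: 9.37
position: [0.4576, -0.2169, 0.1543]
orientation: [0.646, 0.763, -0.001, -0.0]
contact_force: [-3.0, -4.4, 0.8]
grip_width: 0.0111
finger_force: 15.0
```

Emit:
{"fn": "step_arm", "kwargs": {
  "steps": [
    [0,3.3,0.5,8.6,0],
    [0,6.9,1.1,17,0],
    [0,10.9,1.8,25.2,0],
    [0,15.3,2.5,33.2,0],
    [0,20,3.3,41,0],
    [0,25,4.1,48.7,0],
    [0,30.3,5,56,0],
    [0,36,5.9,63.2,0]
  ]
}}

```text
t: 10.03
position: [0.4914, -0.2112, 0.2176]
orientation: [0.646, 0.763, -0.002, -0.002]
contact_force: [-12.0, -5.6, 9.1]
grip_width: 0.0114
finger_force: 15.0
```

Emit:
{"fn": "step_arm", "kwargs": {
  "steps": [
    [0,0,0,0,0],
    [0,0,0,0,0]
  ]
}}

```text
t: 10.2
position: [0.4916, -0.2112, 0.2178]
orientation: [0.646, 0.763, -0.002, -0.002]
contact_force: [-13.5, -6.2, 10.1]
grip_width: 0.0112
finger_force: 15.0
```

Run:
```python
from h import *
s=r.sense(); print(s["position"],s["contact_force"],s["joint_pos"])
im,D=r.snapshot("scene"); cv2.imwrite("pics/s3.png",im[:,:,::-1])
for a in (42.5,45,47.5,50,52.5,55,57.5,60,62.5,65,67.5,70):
    b=np.radians(a); h=210*(np.cos(np.radians(40))-np.cos(b)); print(a,np.round([h*.987,h*.163,210*(np.sin(b)-np.sin(np.radians(40)))],1))
```

```text
[ 0.49156559 -0.21116861  0.21783757] [-13.54024199  -6.15009423  10.11545276] [-0.40657773  0.21240919  1.81896084 -0.00327126  1.11454475 -0.57089957]
42.5 [6.  1.  6.9]
45 [12.2  2.  13.5]
47.5 [18.7  3.1 19.8]
50 [25.5  4.2 25.9]
52.5 [32.6  5.4 31.6]
55 [39.9  6.6 37. ]
57.5 [47.4  7.8 42.1]
60 [55.1  9.1 46.9]
62.5 [63.1 10.4 51.3]
65 [71.2 11.8 55.3]
67.5 [79.5 13.1 59. ]
70 [87.9 14.5 62.4]
```

View pics/s3.png

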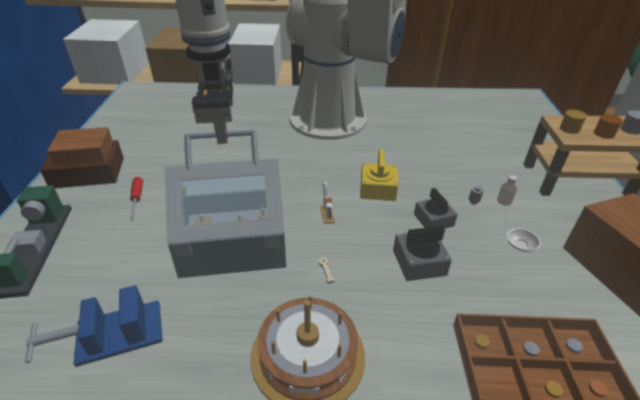

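The scene picture shows the lid raised at about (225,200), held by its bar at (220,135). The handle is still off and the loose parts are unmoved. There is an outward reaction of about 17 N, so I'll measure the lid angle and the hinge from depth.

```bash
cat > lid.py <<'E'
from h import *
def lid(n="scene",D=None,yaw=.163,bar0=np.array([.4454,-.2195])):
    if D is None: D=r.snapshot(n)[1]
    vv,uu=np.mgrid[0:400,0:640]; P=bydepth(n,np.c_[uu.ravel(),vv.ravel()],D.ravel()).reshape(-1,3)[D.ravel()>0]
    c,s=np.cos(yaw),np.sin(yaw); q=P[:,:2]-bar0; X=q[:,0]*c+q[:,1]*s-.210; Y=-q[:,0]*s+q[:,1]*c; Z=P[:,2]-.1
    # side frames outside pane, lid sits 0..150 mm from hinge
    rad=np.hypot(X,Z); a=np.degrees(np.arctan2(Z,-X))
    m=(abs(Y)<.108)&(abs(Y)>.085)&(rad>.05)&(rad<.143)&(a>15)&(X<.03)
    x,z=X[m],Z[m]
    for k in range(6):
        f=cv2.fitLine(np.c_[x,z].astype(np.float32),cv2.DIST_HUBER,0,.001,.001).ravel(); d=(x-f[2])*f[1]-(z-f[3])*f[0]; k=abs(d)<.008; x,z=x[k],z[k]
    ang=np.degrees(np.arctan2(abs(f[1]),abs(f[0]))); d0=(0-f[2])*f[1]-(0-f[3])*f[0]
    print("n",m.sum(),len(x),"lid deg",round(ang,2),"hinge dist from face mm",round(d0*1000,1),"rms",d.std()*1000)
    m=(abs(Y)<.05)&(rad>.195)&(rad<.225)&(a>15)&(a<85)
    if m.sum()>5: print("bar?",m.sum(),np.median(X[m]),np.median(Z[m]),np.median(a[m]))
    return ang
E
python3 - <<'E'
from lid import *
lid()
s=r.sense();p=s["position"]; q=p[:2]-np.array([.4454,-.2195]); X=q@[.987,.163]-.21; Z=p[2]+.019-.1; print("grasp X,Z",X,Z,np.degrees(np.arctan2(Z,-X)),np.hypot(X,Z))
E
```

```text
n 1121 1121 lid deg 38.88 hinge dist from face mm 4.3 rms 1.4304800096429833
bar? 549 -0.14437377684204805 0.13874599954490485 43.47774072712302
grasp X,Z -0.16333739784490178 0.13652209887245295 39.88984857775124 0.21287881297884848
```

Emit:
{"fn": "step_arm", "kwargs": {
  "steps": [
    [0,-1.2,0,0.5,0],
    [0,-2.3,-0.3,1,0],
    [0,-2.3,-0.3,1,0],
    [0,-2.3,-0.3,1,0]
  ],
  "squeeze": 30
}}

```text
t: 10.63
position: [0.4915, -0.2112, 0.2179]
orientation: [0.646, 0.763, -0.0, -0.0]
contact_force: [-2.9, -4.4, 1.7]
grip_width: 0.0112
finger_force: 30.0
```

Run:
```python
from lid import *
a0=lid(); s=r.sense(); print(s["position"],s["contact_force"],s["wrist_torque"],s["grip_width"])
```

```text
n 1115 1115 lid deg 38.84 hinge dist from face mm 4.4 rms 1.4778325982182976
bar? 536 -0.1451778443209103 0.1385638117588997 42.952937876137426
[ 0.49149014 -0.21121049  0.21784701] [-3.40970773 -3.87061767  1.84480233] [-0.80190702  0.55619431  0.00261383] 0.01069049644458318
```

Emit:
{"fn": "step_arm", "kwargs": {
  "steps": [
    [0,4.6,0.8,5.6,0],
    [0,9.5,1.6,11.1,0],
    [0,14.5,2.4,16.3,0],
    [0,19.7,3.3,21.4,0],
    [0,25.1,4.1,26.3,0],
    [0,30.6,5.1,31,0],
    [0,36.3,6,35.6,0],
    [0,42.2,7,39.9,0]
  ]
}}

```text
t: 11.35
position: [0.5331, -0.2042, 0.2582]
orientation: [0.646, 0.763, -0.001, -0.001]
contact_force: [-5.5, -4.5, 5.6]
grip_width: 0.0111
finger_force: 30.0
```

Emit:
{"fn": "step_arm", "kwargs": {
  "steps": [
    [0,0,0,0,0],
    [0,0,0,0,0]
  ]
}}

```text
t: 11.52
position: [0.5336, -0.2041, 0.2584]
orientation: [0.646, 0.763, -0.0, -0.0]
contact_force: [-6.9, -2.9, 6.7]
grip_width: 0.0108
finger_force: 30.0
```

Run:
```python
from lid import *
a0=lid(); s=r.sense(); p=s["position"]; print(p,s["contact_force"],s["wrist_torque"],s["grip_width"])
q=p[:2]-np.array([.4454,-.2195]); X=q@[.987,.163]-.21; Z=p[2]+.015-.1; print("bar X,Z",X,Z,np.degrees(np.arctan2(Z,-X)),np.hypot(X,Z))
```

```text
n 1225 1225 lid deg 54.96 hinge dist from face mm 4.3 rms 1.4143396679765383
bar? 486 -0.11396669369998354 0.17639967744963497 56.8137564713836
[ 0.53343776 -0.2041451   0.25827935] [-5.63786128 -2.78571115  7.93002723] [-0.68361554  1.09050339  0.06888558] 0.010812360190151993
bar X,Z -0.12060387966757229 0.17327935272121478 55.161760167255835 0.21111852090793318
```

Emit:
{"fn": "step_arm", "kwargs": {
  "steps": [
    [0,5.5,1,4.9,0],
    [0,11.6,2,8.8,0],
    [0,17.9,3,12.4,0],
    [0,24.3,4.1,15.9,0],
    [0,30.8,5.2,19.1,0],
    [0,37.4,6.3,22.1,0],
    [0,44.1,7.4,24.8,0],
    [0,49.2,8.2,26.7,0]
  ]
}}

```text
t: 12.23
position: [0.5842, -0.1956, 0.2844]
orientation: [0.646, 0.763, 0.0, 0.0]
contact_force: [-1.4, -2.3, 1.6]
grip_width: 0.0109
finger_force: 30.0
```

Emit:
{"fn": "step_arm", "kwargs": {
  "steps": [
    [0,0,0,0,0],
    [0,0,0,0,0],
    [0,0,0,0,0]
  ]
}}

```text
t: 12.48
position: [0.5831, -0.1957, 0.2839]
orientation: [0.646, 0.763, 0.0, -0.0]
contact_force: [-1.1, -1.7, 0.4]
grip_width: 0.011
finger_force: 30.0
```

Run:
```python
from lid import *
a0=lid(); s=r.sense(); p=s["position"]; print(p,s["contact_force"],s["wrist_torque"],s["grip_width"])
q=p[:2]-np.array([.4454,-.2195]); X=q@[.987,.163]-.21; Z=p[2]+.015-.1; print("bar X,Z",X,Z,np.degrees(np.arctan2(Z,-X)),np.hypot(X,Z))
```

```text
n 1235 1235 lid deg 70.54 hinge dist from face mm 4.0 rms 1.3367928627964039
bar? 516 -0.06437705510703942 0.20146766122765297 72.13672318877737
[ 0.58296959 -0.19577918  0.28391809] [ 0.69944125 -0.93777055 -0.38468815] [-0.34466867  0.04461547 -0.00920048] 0.010933325959484999
bar X,Z -0.07035231830604283 0.19891808534343483 70.52259518159416 0.2109925433936773
```

Emit:
{"fn": "step_arm", "kwargs": {
  "steps": [
    [0,-8.5,-1.4,-3.3,0],
    [0,-16.8,-2.8,-6.9,0],
    [0,-24.9,-4.1,-10.9,0],
    [0,-32.9,-5.4,-15.2,0],
    [0,-40.7,-6.7,-19.9,0],
    [0,-48.2,-8,-24.9,0],
    [0,-55.6,-9.2,-30.3,0],
    [0,-59.8,-9.9,-33.7,0]
  ]
}}

```text
t: 13.2
position: [0.5218, -0.2059, 0.2497]
orientation: [0.647, 0.763, -0.0, -0.0]
contact_force: [-0.3, -0.8, 1.2]
grip_width: 0.011
finger_force: 30.0
```

Emit:
{"fn": "step_arm", "kwargs": {
  "steps": [
    [0,-2,-0.3,-1.7,0],
    [0,-4.2,-0.7,-3.4,0],
    [0,-4.2,-0.7,-3.4,0],
    [0,-4.2,-0.7,-3.4,0]
  ]
}}

```text
t: 13.53
position: [0.519, -0.2063, 0.2472]
orientation: [0.646, 0.763, -0.0, -0.0]
contact_force: [-1.5, 0.6, 2.5]
grip_width: 0.0111
finger_force: 30.0
```

Run:
```python
from lid import *
a0=lid(); s=r.sense(); p=s["position"]; print(p,s["contact_force"],s["wrist_torque"],s["grip_width"])
q=p[:2]-np.array([.4454,-.2195]); X=q@[.987,.163]-.21; Z=p[2]+.015-.1; print("bar X,Z",X,Z,np.degrees(np.arctan2(Z,-X)),np.hypot(X,Z))
```

```text
n 1205 1205 lid deg 49.95 hinge dist from face mm 4.1 rms 1.4401882545832705
bar? 481 -0.12877581806751076 0.1652502905950656 51.838720330138074
[ 0.51911163 -0.20634094  0.24720291] [-1.47356262  1.77281922  2.9343818 ] [0.15051018 0.08692706 0.01163822] 0.010793543713472369
bar X,Z -0.13510169950072848 0.1622029069112206 50.20848026351254 0.21109773143839144
```

The lid is at 50°, still held, with only small forces. I'll hold it briefly, check it is still, and hand in.

Emit:
{"fn": "step_arm", "kwargs": {
  "steps": [
    [0,0,0,0,0],
    [0,0,0,0,0],
    [0,0,0,0,0],
    [0,0,0,0,0],
    [0,0,0,0,0],
    [0,0,0,0,0],
    [0,0,0,0,0],
    [0,0,0,0,0]
  ]
}}

```text
t: 14.25
position: [0.519, -0.2064, 0.2471]
orientation: [0.646, 0.763, -0.0, -0.0]
contact_force: [-3.7, 1.6, 5.1]
grip_width: 0.011
finger_force: 30.0
```

Run:
```python
from lid import *
a=lid(); print(r.sense()["finger_force"])
if abs(a-50)<1.5: print(r.hand_in())
```

```text
n 1202 1202 lid deg 49.77 hinge dist from face mm 4.5 rms 1.5151178391815028
bar? 481 -0.12868615849695142 0.16522749285336527 51.721634277683265
30.001976788043976
the job is handed in; nothing more can be done
None
```

The job is handed in at about 14 s: I turned the isolator off with the lid shut, lifted the lid to about 70.5°, eased it back, and the gripper is holding it still at about 50°; I never touched the loose parts.

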